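# Change the spent foil roll on the dispenser

## Task

The copper foil on the dispenser is running out. Change it for the full roll of the same width from the spool pegs, put the part-used roll on the peg that this leaves empty, and finish with the brass cap back over the dispenser's post, lying flat on the fresh roll. Leave the wide roll on its peg, and do not knock over the white tub.

Things in the scene. Friction and masses are not known exactly. Their poses are not given: they have to be found in the camera images.
- dispenser: foil dispenser, fixed: pale wooden board 128x96 mm, 15 mm thick, with an upright 12 mm steel post, rounded tip 59 mm above the bench. Origin: post axis, bench level; z up. Board reaches 86 mm to own -x, 42 mm to +x, 48 mm to each side; at 60 to 86 mm to -x are guide pins and a tear-off blade, tops 41 mm above the bench. A roll lies flat on it round the post, underside 15 mm above the bench.
- peg_a: spool peg, fixed: dark grey steel disc, 84 mm across, 15 mm thick, with an upright 12 mm steel post on its axis, rounded tip 59 mm above the bench. Origin: axis, bench level; z up. A roll lies flat on the disc round the post, underside 15 mm above the bench. One peg holds the fresh roll at the start, the other the wide one.
- peg_b: second spool peg, fixed, just like peg_a: 84 mm disc 15 mm thick, 12 mm post with its tip 59 mm above the bench. Origin: axis, bench level; z up. Holds the other of the fresh and wide rolls at the start.
- cap: loose brass hold-down cap, 0.2 kg: flange 40 mm across, 8 mm thick; knurled hub 30 mm across (grasp it) up to 34 mm above the underside, closed on top. A bore from below, 24 mm wide, 30 mm deep, goes over the post. Origin: centre of underside; z up. Starts flat on the spent roll over the dispenser's post, underside 35 mm above the bench; also stands flat on the bench.
- spent_roll: part-used roll of copper foil on a card core, lying flat: 52 mm outside, 20 mm wide (high), bore 26 mm right through, 0.08 kg. Origin: centre of underside; z up. Starts on the dispenser, round the post, under the cap.
- fresh_roll: full roll of copper foil of the same width, lying flat: 68 mm outside, 20 mm wide (high), bore 26 mm right through, about 0.2 kg. Origin: centre of underside; z up. Starts on one of the pegs, round the post.
- wide_roll: full roll of wide copper foil, lying flat on the other peg: 68 mm outside, 36 mm wide (high), bore 26 mm, 0.35 kg. Origin: centre of underside; z up. It stays there.
- tub: white plastic tub with a screw cap, a bystander: 50 mm across, 84 mm high, on the right side of the bench. Origin: centre of underside; z up.

How it is judged:
At the end, for the whole second after the job is handed in: Fresh roll flat on the dispenser's board and cap flat on it, both within 10 mm of its post's axis; spent roll flat on the peg that the fresh one left and wide roll flat on its own, each within 10 mm of the axis (heights to 5 mm); all at rest (horizontal distance between each of fresh_roll, cap and dispenser below 0.01 m and z of fresh_roll in the frame of dispenser between 0.011 and 0.02 m and angle between each of fresh_roll, cap's own z axis and vertical below 0.1 rad and z of cap in the frame of dispenser between 0.031 and 0.04 m and ((horizontal distance between spent_roll and peg_a below 0.01 m and z of spent_roll in the frame of peg_a between 0.011 and 0.02 m and angle between spent_roll's own z axis and vertical below 0.1 rad) or (horizontal distance between spent_roll and peg_b below 0.01 m and z of spent_roll in the frame of peg_b between 0.011 and 0.02 m and angle between spent_roll's own z axis and vertical below 0.1 rad)) and ((horizontal distance between wide_roll and peg_a below 0.01 m and z of wide_roll in the frame of peg_a between 0.011 and 0.02 m and angle between wide_roll's own z axis and vertical below 0.1 rad) or (horizontal distance between wide_roll and peg_b below 0.01 m and z of wide_roll in the frame of peg_b between 0.011 and 0.02 m and angle between wide_roll's own z axis and vertical below 0.1 rad)) and linear speed of each of cap, fresh_roll, spent_roll, wide_roll below 0.02 m/s); the robot touches nothing.
It fails at once if the wide roll is taken from its place (moved more than 30 mm) (distance of wide_roll from where it was at the start of the episode above 0.03 m).
It fails at once if the white tub is knocked over (angle between tub's own z axis and vertical above 0.6 rad).
It also fails if it takes over 104 s, if anything falls off the work surface, if the arm or the gripper's body presses on something with over 40 N, if the wrist force passes 120 N, or if a joint passes its speed limit or range.

## Robot

A 6-joint arm with a two-finger parallel gripper is mounted at the origin on a cart in front of the work surface, level with it; the furniture and walls round the work are solid. World frame = base frame: x ahead of the robot, y to its left, z up, the work surface at z = 0. Lengths are in m, angles in rad, forces in N, time in s.
With the tool pointing down it reaches from about 0.375 to 0.975 m from the base axis. Payload 3.8 kg.
Tool frame: the origin (TCP) lies midway between the tips of the shut fingers; the grasp point (between the pads) lies manip.tcp_to_grasp behind it (manip.tcp_to_grasp is the distance from the TCP to the grasp point, in m); z points along the fingers, y is the line along which they close (so a half turn about z gives the same grasp; the last joint's range is limited). The gripper opens to 85 mm and grips with 20 to 120 N. Pads are 22 mm wide; open, the fingers measure 114 mm over their backs; the gripper's body (76 mm by 85 mm) begins 54 mm behind the grasp point. The pads swing forward as they close: fully open they stand 13 mm farther back than shut.
Start: joints at [-1.205, 0.264, 1.604, -0, 1.274, -0.037], TCP at [0.265, -0.621, 0.231] pointing down, gripper open.
Joint ranges: [-2.63, 2.63], [-0.94, 2.18], [0.31, 2.57], [-1.31, 4.45], [0, 2.66], [-2.55, 2.55]. Speed limits (rad/s): [2.57, 2.57, 3.14, 3.14, 3.14, 3.14].

## Interface

Orientations are given as a unit quaternion [w, x, y, z].
In Python, from rig import manip gives the robot as it stands. The module is installed in compiled form; this text tells all that it offers.
- The arm moves only by the tool carry_out, never from a script. Its argument "increments" is a list of rows, each a list of 4 numbers: the shift along the tool's x, y, z in cm, then the turn about the tool's z in degrees. A call has 1 to 12 rows; each row is the pose to reach, as a shift and turn from the pose commanded when the call began, along the tool's axes at that moment; what a row does not reach only later rows make up. A row lasts 1/12 s, in which the tool goes at most 41.7 mm and 7.16 degrees, less where a joint would pass 70% of its speed; a pose out of reach is approached as far as the arm can. A call with a gripper value outside its range is refused whole. "jaw" is the finger opening in cm, from 0 to 8.54, set as the call begins (left out, the last holds). The fingers move at their own pace and stop on an object; "grip_force" is the grip in N (left out, the last holds). Time passes only in rows, so rows that repeat a pose let the fingers close. It gives the time, the measured TCP pose, the force, the opening and the grip force at its end, in the units of the state.
- manip.read_state(): the state, without advancing time (a new reading comes with each control period).
- manip.read_camera(name): name is "scene" or "top"; returns a dict with "img" (384x512x3 uint8, blue, green, red), "vfov" (degrees; the focal length in pixels is half the picture's height over the tangent of half this angle, whatever the lens; pixels are square), "cx", "cy" (the principal point, pixels), "k1" (the pictures are not rectified: a ray, as slopes to the right and down, at radius r is drawn at 1 + k1 r^2 times it, then the intrinsics apply), "world_to_cam" (4x4, takes a point from world to camera coordinates). Camera axes: x right, y down, z forward; pixel columns grow to the right and rows downward; lengths in m; the calibration is good to about 2 mm. A picture is of the moment at which its call begins. There is no depth.
- manip.finish_job(): hands the job in; it is judged then, once.
The state is a dict: "clock": time; "joint_positions": joint angles; "joint_vel": joint speeds; "tau": joint torques, N m; "tcp_pos": TCP position; "ee_rot": TCP orientation; "wrist_force": force on the tool from outside, world axes, zero at the start; "moment": the same for the moment, N m; "opening": finger opening in m; "finger_force": force on a finger pad.
Only numpy, scipy, OpenCV 4.12 (cv2) and the standard library are available. Lean on these libraries where they do the work, as an engineer would, in place of code of your own. Each camera call takes 0.05 s, during which the arm holds its last target. There are 200 camera calls.

## Working session

There is one attempt and no reset: what is moved stays moved. The work goes in short steps, Python scripts to look and compute and a tool call to move; the robot and the scene stay as the last step left them, time stands still between calls to the robot, and variables do not carry over. Pictures are saved under pics/ and viewed, at most 14 in all, crops included, and the job is handed in when it is done.

Besides the shell and the picture viewer there is one more tool, called after "Request:" as a command line: name --pt "numbers of a row" for each row, then --argument value for the rest. carry_out: Moves the arm, as the interface text tells. Its arguments: {"type":"object","properties":{"increments":{"type":"array","items":{"type":"array","items":{"type":"number"}}},"jaw":{"type":"number"},"grip_force":{"type":"number"}},"required":["increments"]}

```bash
mkdir -p pics; cat > h.py <<'E'
import numpy as np, cv2
from rig import manip
def cam(n, save=None):
    c=manip.read_camera(n)
    if save: cv2.imwrite('pics/'+save,c['img'])
    return c
def fo(c): return c['img'].shape[0]/2/np.tan(np.radians(c['vfov'])/2)
def ray(c,u,v):
    f=fo(c); K=np.array([[f,0,c['cx']],[0,f,c['cy']],[0,0,1.]])
    p=cv2.undistortPoints(np.array([[[u,v]]],float),K,np.array([c['k1'],0,0,0,0]))[0,0]
    # refine: distorted = p*(1+k1 r^2)
    T=np.array(c['world_to_cam']);R=T[:3,:3]
    return -R.T@T[:3,3], R.T@np.array([p[0],p[1],1])
def onz(c,u,v,z):
    o,d=ray(c,u,v); return o+d*(z-o[2])/d[2]
def proj(c,P):
    T=np.array(c['world_to_cam']);q=T[:3,:3]@np.array(P)+T[:3,3];s=q[:2]/q[2];s=s*(1+c['k1']*(s@s));return s*fo(c)+[c['cx'],c['cy']]
E
python3 - <<'E'
from h import *
for n in('scene','top'):
    c=cam(n,n+'0.png');print(n,c['vfov'],c['cx'],c['cy'],c['k1'],ray(c,256,192))
s=manip.read_state();print(s,manip.tcp_to_grasp)
E
```

```text
scene 46.33054039970982 258.5054539388689 191.80034700364956 -0.028548979300412673 (array([0.14784466, 0.63857553, 0.92616351]), array([ 0.33026838, -0.58034151, -0.74441783]))
top 50.79065390235207 256.04254424036947 200.34923950147916 -0.13593585542924946 (array([ 0.36367077, -0.01755431,  1.33427289]), array([ 0.16306304, -0.00165139, -0.98683026]))
{'clock': 0.1, 'joint_positions': array([-1.20492222e+00,  2.64707106e-01,  1.60523580e+00,  7.76932302e-06,
        1.27368231e+00, -3.68957069e-02]), 'joint_vel': array([-0.00051758, -0.00114435, -0.00233663, -0.0024987 ,  0.00056009,
        0.0004398 ]), 'tau': array([ 2.94313695e-04, -5.16708112e+01, -3.68589842e+01, -4.86764361e-05,
        6.24843640e-03,  1.67020607e-05]), 'tcp_pos': array([ 0.26434818, -0.62037465,  0.23006766]), 'ee_rot': array([-1.00317198e-03,  9.79790222e-01,  2.00025218e-01, -1.62751352e-04]), 'wrist_force': array([-0.05379987, -0.01093976, -0.518444  ]), 'moment': array([ 0.01798104,  0.0451199 , -0.01014723]), 'finger_force': 0.0, 'opening': 0.08544729013642566} 0.0187
```

View pics/top0.png

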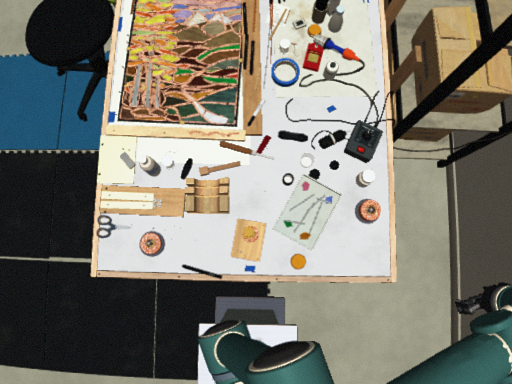

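View pics/scene0.png

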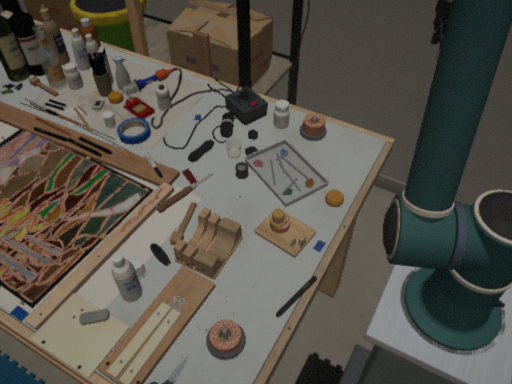

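```bash
python3 - <<'E'
import cv2,numpy as np
t=cv2.imread('pics/top0.png');s=cv2.imread('pics/scene0.png')
def cr(i,u,v,h=24):return cv2.resize(i[v-h:v+h,u-h:u+h],(264,264),interpolation=cv2.INTER_CUBIC)
cv2.imwrite('pics/m.png',np.vstack([np.hstack([cr(t,152,243),cr(t,249,238),cr(t,369,210)]),np.hstack([cr(s,226,338),cr(s,284,228,32),cr(s,313,125)])]))
E
```

```text
(no output)
```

View pics/m.png

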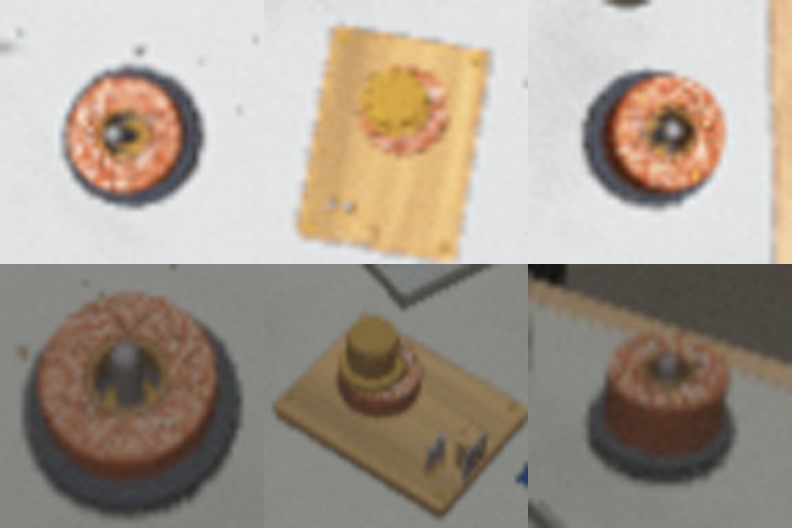

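```bash
cat > meas.py <<'E'
from h import *
def fitcirc(c,mask,z,box,hull=True):
    m=np.zeros_like(mask);x0,y0,x1,y1=box;m[y0:y1,x0:x1]=mask[y0:y1,x0:x1]
    m=cv2.morphologyEx(m,cv2.MORPH_CLOSE,np.ones((3,3)))
    cs,_=cv2.findContours(m,cv2.RETR_EXTERNAL,cv2.CHAIN_APPROX_NONE)
    if not cs: return None
    k=max(cs,key=cv2.contourArea);k=cv2.convexHull(k)[:,0]
    P=np.array([onz(c,u,v,z)[:2] for u,v in k]).astype(np.float32)
    # cover pixel centre: fit ellipse in metres
    (a,b),r=cv2.minEnclosingCircle(P*1000);M=cv2.moments((P*1e6/1e3).reshape(-1,1,2))
    return np.round([a,b,2*r],1),np.round([M['m10']/M['m00'],M['m01']/M['m00'],2*np.sqrt(M['m00']/np.pi)],1)
def masks(c):
    h=cv2.cvtColor(c['img'],cv2.COLOR_BGR2HSV).astype(int);H,S,V=h[...,0],h[...,1],h[...,2]
    return {'orange':((((H<14)|(H>172))&(S>70))*255).astype(np.uint8),
     'wood':(((H>=8)&(H<30)&(S>50))*255).astype(np.uint8),
     'nonwhite':(((V<150)|(S>60))*255).astype(np.uint8),
     'cap':(((H>18)&(H<30)&(S>150))*255).astype(np.uint8)}
E
python3 - <<'E'
from meas import *
c=cam('top','t1.png');m=masks(c)
for nm,b,zt in(('L',(130,220,176,266),.035),('R',(345,190,392,230),.051)):
    print(nm,'roll',fitcirc(c,m['orange'],zt,b),'disc',fitcirc(c,m['nonwhite'],.015,b))
mm=np.zeros_like(m['nonwhite']);mm[210:264,225:275]=m['nonwhite'][210:264,225:275]
k=max(cv2.findContours(mm,0,1)[0],key=cv2.contourArea)
P=np.array([onz(c,u,v,.015)[:2]*1000 for u,v in k[:,0]]).astype(np.float32)
r=cv2.minAreaRect(P);print('board',r,np.round(cv2.boxPoints(r)))
b=(235,215,265,250)
print('spent top',fitcirc(c,m['orange'],.035,b))
print('cap',fitcirc(c,m['cap'],.069,b))
hsv=cv2.cvtColor(c['img'],cv2.COLOR_BGR2HSV)
print(hsv[232,246],hsv[245,245],hsv[236,256])
x0,y0=366,178
for z in(.0,.084):print('tub',onz(c,366,178,z))
print('orange thing',onz(c,298,261,.02))
c=cam('scene');m=masks(c)
print(np.round([proj(c,(x/1000,y/1000,z/1000)) for x,y,z in((500,0,69),)],0))
E
```

```text
L roll (array([405.7, 318.4,  70.3]), array([405.3, 318.1,  67.5])) disc (array([404.3, 318.5,  83.4]), array([404.7, 318.4,  81.2]))
R roll (array([ 525.5, -386.7,   74.4]), array([ 524.1, -387.2,   69.8])) disc (array([ 526.8, -391.8,   88.8]), array([ 526.4, -391.2,   83.2]))
board ((424.4138488769531, 2.8364524841308594), (94.31788635253906, 126.33567810058594), 81.11842346191406) [[355. -34.]
 [480. -54.]
 [494.  40.]
 [369.  59.]]
spent top (array([442.4,  -3.3,  50.9]), array([440.2,  -6.4,  43.2]))
cap (array([445.6,   1.4,  35. ]), array([445.2,   1.8,  32.6]))
[ 20 171 212] [ 18 110 229] [  9 119 217]
tub [ 0.63999254 -0.39293789  0.        ]
tub [ 0.62259652 -0.36930538  0.084     ]
orange thing [ 0.3578191  -0.15960699  0.02      ]
[[260. 204.]]
```

```bash
cat >> h.py <<'E'
from scipy.spatial.transform import Rotation as Ro
def st():
    s=manip.read_state();q=s['ee_rot'];R=Ro.from_quat([q[1],q[2],q[3],q[0]]).as_matrix()
    return s,R
def inc(t):
    s,R=st();return np.round(R.T@(np.array(t)-s['tcp_pos'])*100,2), 'yaw to go',round(np.degrees(np.arctan2(R[1,0],R[0,0])),2)
E
python3 - <<'E'
from h import *
c=cam('scene')
print(onz(c,278.9,212.7,.069),proj(c,(.4461,-.0007,.069)),proj(c,(.4453,.0016,.069)))
print(proj(c,(.4045,.3185,.059)))
print(inc((.446,.001,.14)))
E
```

```text
[0.44523585 0.00253908 0.069     ] [279.19392174 211.67989229] [279.05245079 212.43237661]
[225.18519856 327.79110612]
(array([ 41.07, -50.07,   9.12]), 'yaw to go', np.float64(23.08))
```

Request:
carry_out --pt "41.1 -50.1 0 23.1" --pt "41.1 -50.1 0 23.1" --pt "41.1 -50.1 0 23.1" --pt "41.1 -50.1 0 23.1" --pt "41.1 -50.1 0 23.1" --pt "41.1 -50.1 0 23.1" --pt "41.1 -50.1 0 23.1" --pt "41.1 -50.1 0 23.1" --pt "41.1 -50.1 0 23.1" --pt "41.1 -50.1 0 23.1" --pt "41.1 -50.1 0 23.1" --pt "41.1 -50.1 0 23.1" --jaw 6

```text
clock: 1.25
tcp_pos: [0.4048, -0.1392, 0.2316]
ee_rot: [0.0, 1.0, -0.0, 0.001]
wrist_force: [1.0, 0.0, -0.1]
opening: 0.0598
finger_force: 0.0
```

```bash
python3 -c "
from h import *
print(inc((.4455,.002,.14)),st()[0]['joint_positions'])"
```

```text
(array([  4.05, -14.12,   9.16]), 'yaw to go', np.float64(-0.05)) [-3.89324257e-01 -2.21476301e-01  2.09849976e+00  4.58922135e-05
  1.26348564e+00  1.18240277e+00]
```

Request:
carry_out --pt "4.1 -14.1 8 0" --pt "4.1 -14.1 8 0" --pt "4.1 -14.1 8 0" --pt "4.1 -14.1 8 0" --pt "4.1 -14.1 8 0" --pt "4.1 -14.1 8 0" --pt "4.1 -14.1 8 0" --pt "4.1 -14.1 8 0"

```text
clock: 1.92
tcp_pos: [0.4464, -0.001, 0.1522]
ee_rot: [0.0, 1.0, -0.001, 0.001]
wrist_force: [-0.1, -1.0, 0.7]
opening: 0.06
finger_force: 0.0
```

```bash
python3 -c "
from h import *
print(inc((.4455,.002,.048)))
cam('scene','s2.png')"
```

```text
(array([-0.11, -0.31, 10.42]), 'yaw to go', np.float64(-0.08))
```

View pics/s2.png

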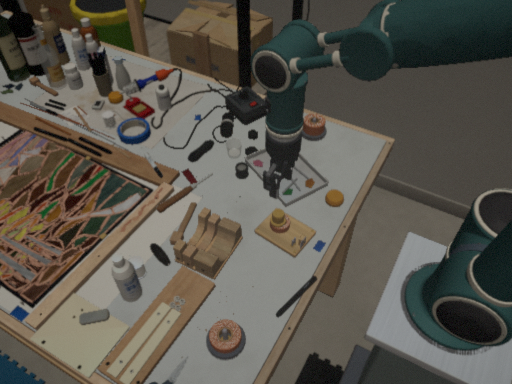

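The gripper hangs at about (272,190), directly over the cap at (279,215); the scene is undisturbed. Descend and grip the hub.

Request:
carry_out --pt "-0.1 -0.3 3 0" --pt "-0.1 -0.3 6 0" --pt "-0.1 -0.3 8 0" --pt "-0.1 -0.3 10 0" --pt "-0.1 -0.3 10.4 0" --pt "-0.1 -0.3 10.4 0"

```text
clock: 2.47
tcp_pos: [0.4438, 0.0018, 0.0466]
ee_rot: [-0.0, 1.0, -0.001, -0.001]
wrist_force: [0.2, 0.1, 0.2]
opening: 0.0599
finger_force: 0.0
```

Request:
carry_out --pt "0 0 0 0" --pt "0 0 0 0" --pt "0 0 0 0" --pt "0 0 0 0" --pt "0 0 0 0" --pt "0 0 0 0" --jaw 2 --grip_force 40

```text
clock: 2.97
tcp_pos: [0.4467, 0.0026, 0.0494]
ee_rot: [0.0, 1.0, 0.0, 0.002]
wrist_force: [-1.4, -1.3, 6.7]
opening: 0.0284
finger_force: 39.5
```

Request:
carry_out --pt "0 0 -2 0" --pt "0 0 -4 0" --pt "0 0 -6 0" --pt "0 -3 -6 0" --pt "-1 -6.5 -6 0" --pt "-2 -10 -6 0" --pt "-2.5 -13 -6 0" --pt "-2.5 -14 -4 0" --pt "-2.5 -14 -1 0" --pt "-2.5 -14 1.5 0" --pt "-2.5 -14 2.8 0" --pt "-2.5 -14 2.8 0"

```text
clock: 3.97
tcp_pos: [0.4166, 0.1424, 0.0164]
ee_rot: [0.001, 1.0, 0.0, -0.003]
wrist_force: [-0.6, -0.2, -2.0]
opening: 0.0289
finger_force: 40.3
```

Request:
carry_out --pt "0 0 0.3 0" --pt "0 0 0.5 0" --pt "0 0 0.6 0" --pt "0 0 0.6 0"

```text
clock: 4.3
tcp_pos: [0.4212, 0.1432, 0.0144]
ee_rot: [-0.0, 1.0, -0.0, 0.001]
wrist_force: [-0.2, -0.6, -1.5]
opening: 0.029
finger_force: 40.4
```

Request:
carry_out --pt "0 0 0.1 0" --pt "0 0 0.2 0" --pt "0 0 0.2 0"

```text
clock: 4.55
tcp_pos: [0.4212, 0.1432, 0.0143]
ee_rot: [-0.0, 1.0, -0.0, 0.001]
wrist_force: [-7.3, -1.4, 19.2]
opening: 0.0287
finger_force: 42.3
```

Request:
carry_out --pt "0 0 0 0" --pt "0 0 0 0" --pt "0 0 0 0" --pt "0 0 0 0" --jaw 5

```text
clock: 4.88
tcp_pos: [0.4202, 0.143, 0.0115]
ee_rot: [-0.0, 1.0, -0.0, 0.0]
wrist_force: [-0.2, -0.1, -1.3]
opening: 0.0501
finger_force: 0.0
```

Request:
carry_out --pt "0 0 -3 0" --pt "0 0 -6 0" --pt "0 0 -9 0" --pt "0 4 -11 0" --pt "0 8 -11 0" --pt "0 12 -11 0" --pt "0 15.5 -11 0" --pt "0 18 -11 0" --pt "0 18 -11 0" --jaw 8.5

```text
clock: 5.63
tcp_pos: [0.4199, -0.0407, 0.1215]
ee_rot: [0.001, 1.0, -0.002, 0.0]
wrist_force: [-0.1, -0.1, 0.5]
opening: 0.0849
finger_force: 0.0
```

```bash
python3 - <<'E'
from meas import *
print(inc((.446,0,.12)))
c=cam('scene','s3.png');c=cam('top');i=c['img'];s=cv2.imread('pics/s3.png')
def cr(i,u,v,h=40):return cv2.resize(i[v-h:v+h,u-h:u+h],(400,400),interpolation=cv2.INTER_CUBIC)
cv2.imwrite('pics/m3.png',np.hstack([cr(i,230,238),cr(s,270,245)]))
E
```

```text
(array([ 2.59, -4.09,  0.14]), 'yaw to go', np.float64(-0.25))
```

View pics/m3.png

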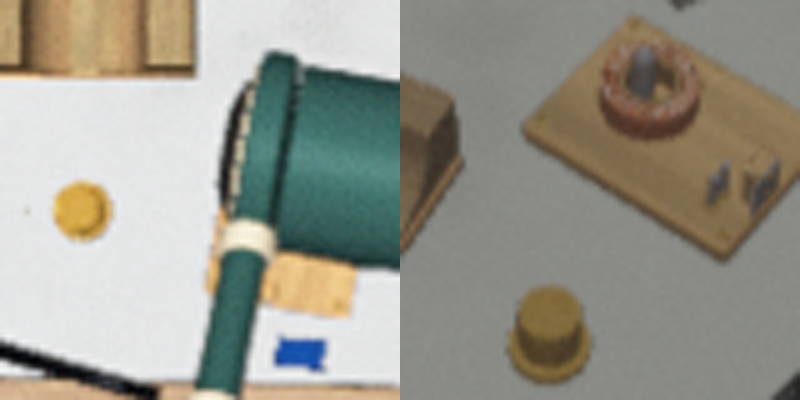

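The cap stands on the bench (scene px ~(260,271)); the spent roll lies flat, its centre ~(280,222), off-centre on the post.

```bash
python3 - <<'E'
from meas import *
c=cam('scene');m=masks(c)
for u,v in((280.2,221),(280.2,222)):print(onz(c,u,v,.035))
for x in((.446,-.0007,.059),(.446,-.0007,.015)):print('post',proj(c,x))
h=cv2.cvtColor(c['img'],cv2.COLOR_BGR2HSV)
print(fitcirc(c,m['orange'],.035,(265,205,300,236)))
E
```

```text
[ 4.41718827e-01 -3.08279075e-04  3.50000000e-02]
[0.44025033 0.00253338 0.035     ]
post [279.09093695 214.24963118]
post [278.50058748 225.09436899]
(array([440.1,   4.8,  60.6]), array([441.1,   5.3,  54.6]))
```

Request:
carry_out --pt "1 -2 1 0" --pt "2.2 -3.9 4 0" --pt "2.2 -3.9 7 0" --pt "2.2 -3.9 9.5 0" --pt "2.2 -3.9 10.5 0" --pt "2.2 -3.9 10.7 0" --pt "2.2 -3.9 10.7 0" --pt "2.2 -3.9 10.7 0"

```text
clock: 6.45
tcp_pos: [0.443, 0.0023, 0.0154]
ee_rot: [0.0, 1.0, 0.0, 0.001]
wrist_force: [1.2, -0.1, 0.9]
opening: 0.0849
finger_force: 0.0
```

Request:
carry_out --pt "0 0 0 0" --pt "0 0 0 0" --pt "0 0 0 0" --pt "0 0 0 0" --pt "0 0 0 0" --pt "0 0 0 0" --jaw 4 --grip_force 30

```text
clock: 6.95
tcp_pos: [0.4431, 0.0017, 0.016]
ee_rot: [0.0, 1.0, -0.0, 0.001]
wrist_force: [-1.6, 0.4, 7.3]
opening: 0.0511
finger_force: 30.3
```

Request:
carry_out --pt "0 0 -3 0" --pt "0 0 -6 0" --pt "0 -1 -7 0" --pt "-1 -5 -7 0" --pt "-2.3 -9 -7 0" --pt "-2.3 -13 -7 0" --pt "-2.3 -17 -7 0" --pt "-2.3 -20.3 -7 0" --pt "-2.3 -21.3 -5 0" --pt "-2.3 -21.3 -2 0" --pt "-2.3 -21.3 0.5 0" --pt "-2.3 -21.3 0.8 0"

```text
clock: 7.95
tcp_pos: [0.4147, 0.214, 0.0022]
ee_rot: [0.002, 1.0, 0.0, -0.004]
wrist_force: [-1.8, -1.4, -1.6]
opening: 0.051
finger_force: 35.0
```

Request:
carry_out --pt "0 0 0.2 0" --pt "0 0 0.4 0" --pt "0 0 0.5 0" --pt "0 0 0.5 0"

```text
clock: 8.28
tcp_pos: [0.4203, 0.2153, 0.0026]
ee_rot: [-0.001, 1.0, -0.0, 0.001]
wrist_force: [0.6, -0.2, -1.3]
opening: 0.0507
finger_force: 35.0
```

Request:
carry_out --pt "0 0 0.1 0" --pt "0 0 0.15 0" --pt "0 0 0.15 0"

```text
clock: 8.53
tcp_pos: [0.4201, 0.2153, 0.001]
ee_rot: [-0.0, 1.0, -0.0, 0.001]
wrist_force: [-0.4, -0.9, 5.8]
opening: 0.0508
finger_force: 35.4
```

Request:
carry_out --pt "0 0 0 0" --pt "0 0 0 0" --pt "0 0 0 0" --jaw 6.3

```text
clock: 8.78
tcp_pos: [0.4189, 0.2149, -0.0002]
ee_rot: [-0.0, 1.0, -0.0, 0.0]
wrist_force: [-0.5, -0.0, -0.4]
opening: 0.0631
finger_force: 0.0
```

Request:
carry_out --pt "0 0 -3 0" --pt "0 0 -7 0" --pt "0 0 -11 0" --pt "0 -3.5 -12 0" --pt "-1.5 -7 -12 0" --pt "-1.5 -10.3 -12 0" --pt "-1.5 -10.3 -12 0" --pt "-1.5 -10.3 -12 0"

```text
clock: 9.45
tcp_pos: [0.4037, 0.3192, 0.1198]
ee_rot: [0.0, 1.0, 0.001, 0.0]
wrist_force: [0.4, -1.0, -0.0]
opening: 0.063
finger_force: 0.0
```

```bash
python3 - <<'E'
from meas import *
print(inc((.405,.318,.011)),st()[0]['joint_positions'])
c=cam('scene','s4.png')
print(onz(c,225.2,331,.035),fitcirc(c,masks(c)['orange'],.035,(200,310,255,362)))
i=c['img'];cv2.imwrite('pics/m4.png',cv2.resize(i[190:374,140:340],(800,736))[:600])
E
```

```text
(array([ 0.13,  0.12, 10.88]), 'yaw to go', np.float64(0.15)) [ 6.20771560e-01  6.04673528e-02  2.05666707e+00 -1.65371879e-04
  1.02440841e+00  2.18902309e+00]
[0.40780074 0.31568076 0.035     ] (array([402.6, 324.5,  73.3]), array([402.6, 324.4,  69.1]))
```

View pics/m4.png

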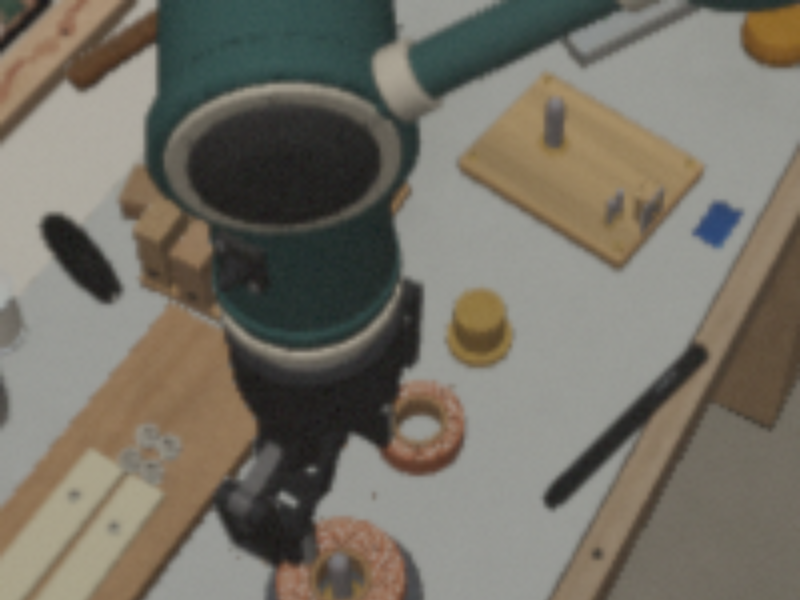

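The spent roll (px ~(246,296)) and the cap (260,272) stand clear on the bench, the dispenser's post tip at (279,215) agrees with the estimate, and the gripper is over the fresh roll.

Request:
carry_out --pt "0.1 0.1 0 0" --pt "0.1 0.1 2 0" --pt "0.1 0.1 5 0" --pt "0.1 0.1 8 0" --pt "0.1 0.1 10 0" --pt "0.1 0.1 10.8 0" --pt "0.1 0.1 10.8 0" --pt "0.1 0.1 10.8 0" --jaw 8.54

```text
clock: 10.17
tcp_pos: [0.4052, 0.3162, 0.0119]
ee_rot: [0.0, 1.0, -0.001, -0.0]
wrist_force: [0.2, 0.5, 0.7]
opening: 0.0852
finger_force: 0.0
```

Request:
carry_out --pt "0 0 0 0" --pt "0 0 0 0" --pt "0 0 0 0" --pt "0 0 0 0" --pt "0 0 0 0" --pt "0 0 0 0" --jaw 5.5 --grip_force 40

```text
clock: 10.67
tcp_pos: [0.4072, 0.3187, 0.0147]
ee_rot: [-0.002, 1.0, -0.0, 0.002]
wrist_force: [0.1, 0.5, 5.7]
opening: 0.0655
finger_force: 44.3
```

Request:
carry_out --pt "0 0 -2 0" --pt "0 0 -5 0" --pt "0 0 -8 0" --pt "0 3 -8 0" --pt "0.5 6.5 -8 0" --pt "1 10 -8 0" --pt "2 13.5 -8 0" --pt "3 17 -8 0" --pt "4 20.5 -8 0" --pt "4.1 24 -8 0" --pt "4.1 27.5 -8 0" --pt "4.1 30.5 -8 0"

```text
clock: 11.67
tcp_pos: [0.446, 0.0098, 0.0928]
ee_rot: [0.0, 1.0, -0.0, 0.001]
wrist_force: [0.5, 0.5, -3.0]
opening: 0.0656
finger_force: 49.0
```

Request:
carry_out --pt "0 1 0 0" --pt "0 1.3 0 0" --pt "0 1.3 0 0" --pt "0 1.3 0 0"

```text
clock: 12.0
tcp_pos: [0.446, -0.0003, 0.0921]
ee_rot: [-0.0, 1.0, -0.0, 0.0]
wrist_force: [0.2, -0.1, -3.3]
opening: 0.0653
finger_force: 49.0
```

```bash
python3 - <<'E'
from meas import *
print(inc((.446,-.0007,.03)))
c=cam('scene','s5.png')
print(proj(c,(.446,-.0007,.11)),proj(c,(.446,-.0007,.059)))
i=c['img'];cv2.imwrite('pics/m5.png',cv2.resize(i[160:260,220:340],(720,600),interpolation=cv2.INTER_CUBIC))
E
```

```text
(array([-0.  ,  0.04,  6.21]), 'yaw to go', np.float64(-0.02))
[279.81925517 200.85188408] [279.09093695 214.24963118]
```

View pics/m5.png

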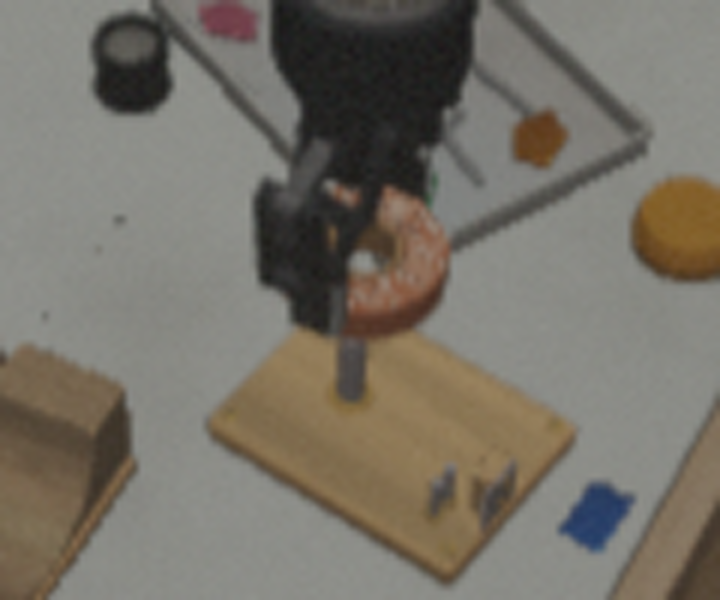

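The fresh roll is held at px ~(281,201), over the post (post base at ~(278,227)), perhaps 2 mm short in x. Lower gently with a +2 mm shift.

Request:
carry_out --pt "0.2 0 1.5 0" --pt "0.2 0 3 0" --pt "0.2 0 3.5 0" --pt "0.2 0 4 0" --pt "0.2 0 4.5 0" --pt "0.2 0 4.5 0"

```text
clock: 12.55
tcp_pos: [0.4473, -0.0005, 0.0461]
ee_rot: [-0.0, 1.0, 0.0, -0.001]
wrist_force: [-0.5, 0.7, -2.4]
opening: 0.0652
finger_force: 48.9
```

Request:
carry_out --pt "0 0 0.6 0" --pt "0 0 1.2 0" --pt "0 0 1.8 0" --pt "0 0 2.4 0" --pt "0 0 2.8 0" --pt "0 0 3 0" --pt "0 0 3 0"

```text
clock: 13.13
tcp_pos: [0.4472, -0.0011, 0.0161]
ee_rot: [-0.0, 1.0, -0.0, -0.001]
wrist_force: [-0.4, -0.6, -2.0]
opening: 0.0652
finger_force: 49.0
```

Request:
carry_out --pt "0 0 0.1 0" --pt "0 0 0.2 0" --pt "0 0 0.25 0" --pt "0 0 0.25 0"

```text
clock: 13.47
tcp_pos: [0.4483, -0.0011, 0.0148]
ee_rot: [0.0, 1.0, -0.0, 0.0]
wrist_force: [-0.9, -0.1, 2.0]
opening: 0.0654
finger_force: 49.4
```

Request:
carry_out --pt "0 0 0 0" --pt "0 0 0 0" --pt "0 0 0 0" --pt "0 0 0 0" --pt "0 0 0 0" --jaw 8.54

```text
clock: 13.88
tcp_pos: [0.448, -0.0011, 0.0144]
ee_rot: [0.0, 1.0, -0.0, 0.0]
wrist_force: [0.8, 0.3, -0.8]
opening: 0.0854
finger_force: 0.0
```

Request:
carry_out --pt "0 0 -3 0" --pt "0 0 -7 0" --pt "0 0 -11 0" --pt "-1 -3.5 -11.5 0" --pt "-2 -7 -11.5 0" --pt "-2.7 -11 -11.5 0" --pt "-2.7 -15 -11.5 0" --pt "-2.7 -19 -11.5 0" --pt "-2.7 -21.5 -11.5 0" --pt "-2.7 -21.5 -11.5 0" --pt "-2.7 -21.5 -11.5 0" --jaw 6.3

```text
clock: 14.8
tcp_pos: [0.4207, 0.2151, 0.1292]
ee_rot: [0.0, 1.0, 0.001, -0.0]
wrist_force: [0.1, -1.0, 0.2]
opening: 0.0631
finger_force: 0.0
```

```bash
python3 - <<'E'
from meas import *
print(inc((.42,.215,.002)))
c=cam('scene','s6.png');m=masks(c);t=cam('top');mt=masks(t)
print('scene fresh',fitcirc(c,m['orange'],.035,(262,205,302,240)))
print('top fresh',fitcirc(t,mt['orange'],.035,(230,214,270,255)))
i=c['img'];j=t['img']
cv2.imwrite('pics/m6.png',np.hstack([cv2.resize(i[190:290,220:320],(400,400),interpolation=cv2.INTER_CUBIC),cv2.resize(j[200:280,200:280],(400,400),interpolation=cv2.INTER_CUBIC)]))
E
```

```text
(array([-0.07,  0.  , 12.72]), 'yaw to go', np.float64(0.17))
scene fresh (array([443.9,   5.3,  77.4]), array([443.8,   5.2,  70.8]))
top fresh (array([446. ,  -2.5,  67.1]), array([445.6,  -2.5,  65. ]))
```

View pics/m6.png

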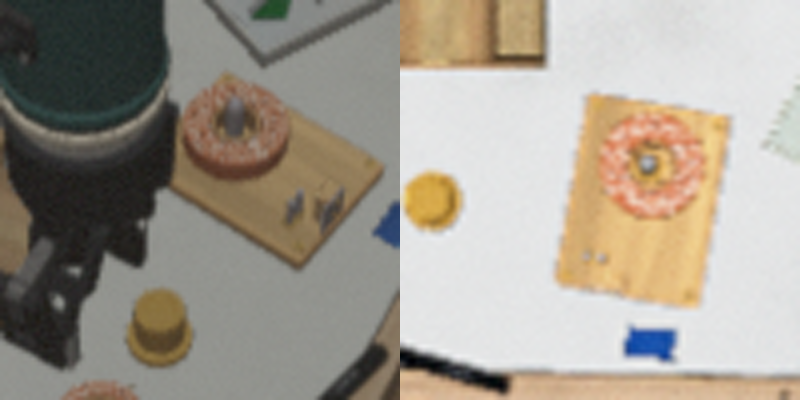

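The fresh roll lies flat and centred on the dispenser's post (top view px ~(250,233), post tip in its bore). Now the spent roll.

Request:
carry_out --pt "-0.1 0 3 0" --pt "-0.1 0 6.5 0" --pt "-0.1 0 9.5 0" --pt "-0.1 0 11.5 0" --pt "-0.1 0 12.6 0" --pt "-0.1 0 12.7 0" --pt "-0.1 0 12.7 0"

```text
clock: 15.48
tcp_pos: [0.4199, 0.213, 0.0022]
ee_rot: [0.0, 1.0, -0.001, -0.0]
wrist_force: [-0.6, -0.2, 0.5]
opening: 0.0636
finger_force: 0.0
```

Request:
carry_out --pt "0 0 0 0" --pt "0 0 0 0" --pt "0 0 0 0" --pt "0 0 0 0" --pt "0 0 0 0" --jaw 4 --grip_force 30

```text
clock: 15.9
tcp_pos: [0.4216, 0.2145, 0.004]
ee_rot: [-0.0, 1.0, -0.0, 0.002]
wrist_force: [0.2, -2.1, 6.6]
opening: 0.0511
finger_force: 31.8
```

Request:
carry_out --pt "0 0 -3 0" --pt "0 0 -6 0" --pt "0 0 -9 0" --pt "0 -3.5 -9.5 0" --pt "-1 -7 -9.5 0" --pt "-1.3 -10 -9.5 0" --pt "-1.3 -10.4 -9.5 0" --pt "-1.3 -10.4 -9.5 0" --pt "-1.3 -10.4 -9.5 0"

```text
clock: 16.65
tcp_pos: [0.4065, 0.3176, 0.097]
ee_rot: [0.0, 1.0, 0.001, -0.0]
wrist_force: [0.9, -0.1, -1.6]
opening: 0.0504
finger_force: 32.1
```

```bash
python3 - <<'E'
from meas import *
print(inc((.4045,.3185,.02)))
c=cam('scene','s7.png');t=cam('top');mt=masks(t)
print(proj(c,(.4045,.3185,.115)),proj(c,(.4045,.3185,.059)),onz(c,225,327,.059))
i=c['img'];j=t['img']
cv2.imwrite('pics/m7.png',np.hstack([cv2.resize(i[284:374,180:270],(400,400),interpolation=cv2.INTER_CUBIC),cv2.resize(j[200:280,110:190],(400,400),interpolation=cv2.INTER_CUBIC)]))
E
```

```text
(array([-0.2 , -0.09,  7.7 ]), 'yaw to go', np.float64(0.06))
[223.58313123 315.17583175] [225.18519856 327.79110612] [0.40574239 0.31722414 0.059     ]
```

View pics/m7.png

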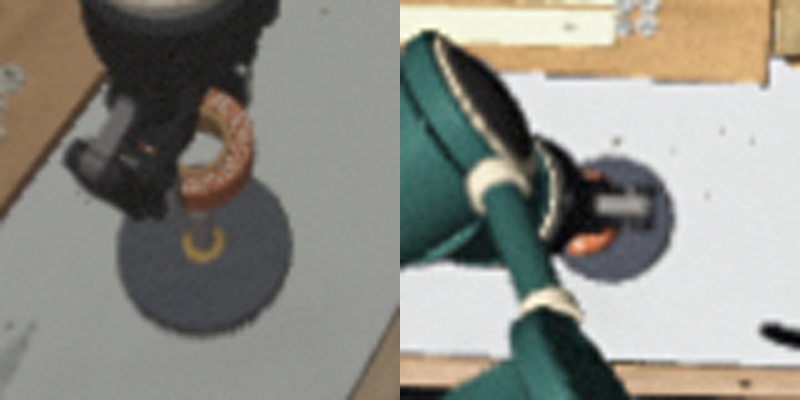

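The spent roll is held at scene px ~(224,315), where it should be above the peg's post (base at ~(226,339)). Lower.

Request:
carry_out --pt "-0.1 -0.1 2 0" --pt "-0.1 -0.1 3.5 0" --pt "-0.1 -0.1 4.2 0" --pt "-0.1 -0.1 5 0" --pt "-0.1 -0.1 5.8 0" --pt "-0.1 -0.1 6.6 0" --pt "-0.1 -0.1 7.2 0" --pt "-0.1 -0.1 7.6 0" --pt "-0.1 -0.1 7.7 0" --pt "-0.1 -0.1 7.7 0" --pt "-0.1 -0.1 7.7 0"

```text
clock: 17.67
tcp_pos: [0.4062, 0.3192, 0.0206]
ee_rot: [-0.0, 1.0, -0.0, 0.0]
wrist_force: [-0.1, -0.2, -0.7]
opening: 0.0509
finger_force: 32.1
```

Request:
carry_out --pt "0 0 0.1 0" --pt "0 0 0.2 0" --pt "0 0 0.3 0" --pt "0 0 0.3 0"

```text
clock: 18.0
tcp_pos: [0.4065, 0.3194, 0.019]
ee_rot: [-0.0, 1.0, -0.0, 0.0]
wrist_force: [-2.4, -2.7, 10.6]
opening: 0.0506
finger_force: 32.9
```

Contact with the disc; release, and go above the cap.

Request:
carry_out --pt "0 0 0 0" --pt "0 0 0 0" --pt "0 0 0 0" --pt "0 0 0 0" --jaw 7

```text
clock: 18.33
tcp_pos: [0.4059, 0.3189, 0.0172]
ee_rot: [0.0, 1.0, -0.0, -0.0]
wrist_force: [0.7, -0.1, 0.1]
opening: 0.0703
finger_force: 0.0
```

Request:
carry_out --pt "0 0 -3 0" --pt "0 0 -7 0" --pt "0 0 -10.5 0" --pt "0 3.5 -11 0" --pt "0.5 7.5 -11 0" --pt "1 11.5 -11 0" --pt "1.5 15.5 -11 0" --pt "1.5 20 -11 0" --pt "1.5 24 -11 0" --pt "1.5 24 -11 0" --pt "1.5 24 -11 0" --jaw 6

```text
clock: 19.25
tcp_pos: [0.4208, 0.0768, 0.1272]
ee_rot: [-0.0, 1.0, -0.003, -0.0]
wrist_force: [0.5, 0.3, -0.3]
opening: 0.0602
finger_force: 0.0
```

```bash
python3 - <<'E'
from meas import *
c=cam('scene','s8.png');t=cam('top','t8.png');mt=masks(t);m=masks(c)
print('top spent',fitcirc(t,mt['orange'],.035,(130,220,176,266)),'scene',fitcirc(c,m['orange'],.035,(205,315,250,355)))
for z in(0,.034):print('cap top',z,fitcirc(t,mt['wood'],z,(190,220,228,260)))
print('cap scene hi',fitcirc(c,m['cap'],.02,(240,255,280,290)))
print(inc((.42,.143,.012)))
i=c['img'];j=t['img']
cv2.imwrite('pics/m8.png',np.hstack([cv2.resize(i[260:360,200:300],(400,400),interpolation=cv2.INTER_CUBIC),cv2.resize(j[190:290,140:240],(400,400),interpolation=cv2.INTER_CUBIC)]))
E
```

```text
top spent (array([406.2, 316. ,  54.7]), array([405.5, 316.2,  52.1])) scene (array([404.8, 323.4,  58.3]), array([403.6, 322.3,  54.2]))Traceback (most recent call last):
  File "<stdin>", line 4, in <module>
  File "meas.py", line 11, in fitcirc
    return np.round([a,b,2*r],1),np.round([M['m10']/M['m00'],M['m01']/M['m00'],2*np.sqrt(M['m00']/np.pi)],1)
                                           ~~~~~~~~^~~~~~~~~
ZeroDivisionError: float division by zero
```

```bash
python3 - <<'E'
from h import *
c=cam('scene');t=manip.read_camera('top')
print(onz(c,260,267.5,.034),onz(t,206.6,240,.025))
print(inc((.42,.143,.012)))
i=cv2.imread('pics/s8.png')
cv2.imwrite('pics/m8.png',cv2.resize(i[195:355,200:320],(450,600),interpolation=cv2.INTER_CUBIC))
E
```

```text
[0.41999588 0.14374325 0.034     ] [0.4197141  0.13704243 0.025     ]
(array([-0.09, -6.28, 11.53]), 'yaw to go', np.float64(0.07))
```

View pics/m8.png

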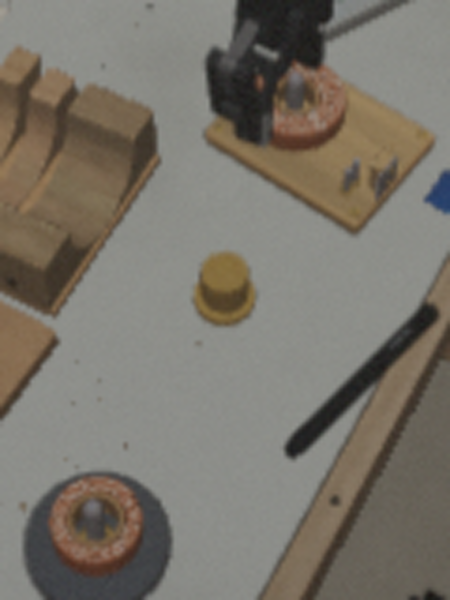

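The spent roll lies flat around peg's post (px ~(225,334)), and the cap is upright at (260,271). Pick up the cap.

Request:
carry_out --pt "-0.1 -3 0 0" --pt "-0.1 -6 1 0" --pt "-0.1 -6.3 4 0" --pt "-0.1 -6.3 7.5 0" --pt "-0.1 -6.3 10 0" --pt "-0.1 -6.3 11.3 0" --pt "-0.1 -6.3 11.4 0" --pt "-0.1 -6.3 11.4 0"

```text
clock: 20.12
tcp_pos: [0.4188, 0.1431, 0.0124]
ee_rot: [0.0, 1.0, 0.001, -0.001]
wrist_force: [-0.4, 0.3, -0.0]
opening: 0.0598
finger_force: 0.0
```

Request:
carry_out --pt "0 0 0 0" --pt "0 0 0 0" --pt "0 0 0 0" --pt "0 0 0 0" --pt "0 0 0 0" --jaw 2 --grip_force 40

```text
clock: 20.53
tcp_pos: [0.4215, 0.1428, 0.015]
ee_rot: [-0.001, 1.0, -0.0, 0.002]
wrist_force: [-0.6, 2.6, 6.3]
opening: 0.0288
finger_force: 39.7
```

Request:
carry_out --pt "0 0 -3 0" --pt "0 0 -6 0" --pt "0 0 -9 0" --pt "0 2 -10 0" --pt "1 5.5 -10 0" --pt "2 9 -10 0" --pt "2.6 12.5 -10 0" --pt "2.6 14.3 -10 0" --pt "2.6 14.4 -10 0" --pt "2.6 14.4 -10 0" --pt "2.6 14.4 -10 0"

```text
clock: 21.45
tcp_pos: [0.4455, -0.0018, 0.1132]
ee_rot: [-0.0, 1.0, -0.001, -0.0]
wrist_force: [0.3, -0.5, -2.1]
opening: 0.0282
finger_force: 40.4
```

```bash
python3 - <<'E'
from h import *
c=cam('scene')
print(inc((.446,-.0007,.05)))
print(proj(c,(.446,-.0007,.10)),proj(c,(.446,-.0007,.059)))
cv2.imwrite('pics/m9.png',cv2.resize(c['img'][160:260,220:340],(720,600),interpolation=cv2.INTER_CUBIC))
E
```

```text
(array([ 0.05, -0.07,  6.32]), 'yaw to go', np.float64(-0.01))
[279.67251169 203.55294661] [279.09093695 214.24963118]
```

View pics/m9.png

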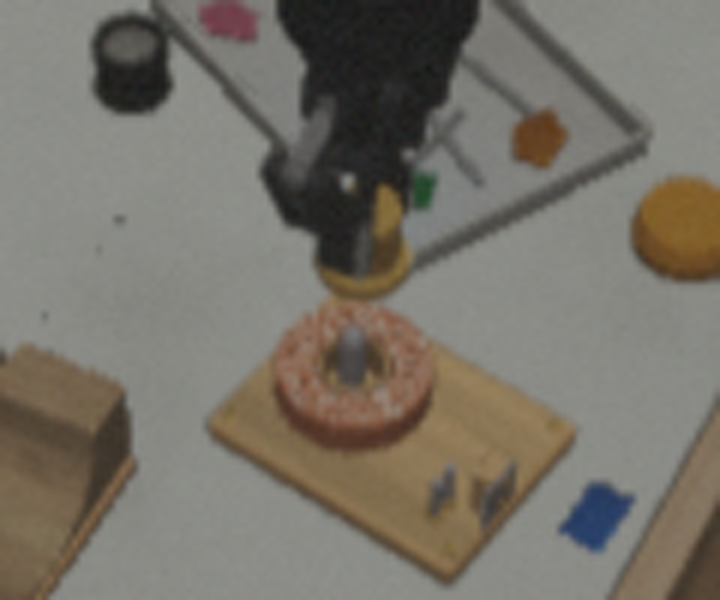

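The cap is held with flange centre at ~(280.5,203.6), about 2 mm short in x of the post axis. Correct, then lower.

Request:
carry_out --pt "0.2 -0.1 1.5 0" --pt "0.2 -0.1 3 0" --pt "0.2 -0.1 3.6 0" --pt "0.2 -0.1 4.2 0" --pt "0.2 -0.1 4.7 0" --pt "0.2 -0.1 5.2 0" --pt "0.2 -0.1 5.7 0" --pt "0.2 -0.1 6.1 0" --pt "0.2 -0.1 6.2 0" --pt "0.2 -0.1 6.2 0" --pt "0.2 -0.1 6.2 0"

```text
clock: 22.42
tcp_pos: [0.448, -0.0011, 0.0514]
ee_rot: [-0.0, 1.0, -0.0, 0.0]
wrist_force: [0.5, 1.2, -1.5]
opening: 0.0286
finger_force: 40.4
```

Request:
carry_out --pt "0 0 0.1 0" --pt "0 0 0.2 0" --pt "0 0 0.3 0" --pt "0 0 0.3 0"

```text
clock: 22.75
tcp_pos: [0.4484, -0.0012, 0.05]
ee_rot: [0.0, 1.0, -0.0, 0.0]
wrist_force: [-4.7, 1.0, 11.2]
opening: 0.0287
finger_force: 41.6
```

Request:
carry_out --pt "0 0 0 0" --pt "0 0 0 0" --pt "0 0 0 0" --pt "0 0 0 0" --jaw 5.5

```text
clock: 23.08
tcp_pos: [0.448, -0.0011, 0.0483]
ee_rot: [-0.0, 1.0, -0.0, 0.0]
wrist_force: [0.6, 0.6, -0.1]
opening: 0.055
finger_force: 0.0
```

Request:
carry_out --pt "0 0 -3 0" --pt "0 0 -6 0" --pt "0 0 -9 0" --pt "0 -3 -12 0" --pt "0 -7 -14 0" --pt "0 -11 -14 0" --pt "0 -15 -14 0" --pt "0 -18 -14 0" --pt "0 -18 -14 0" --pt "0 -18 -14 0"

```text
clock: 23.92
tcp_pos: [0.4476, 0.1803, 0.1881]
ee_rot: [0.0, 1.0, 0.002, -0.0]
wrist_force: [0.1, -1.3, -0.5]
opening: 0.0553
finger_force: 0.0
```

```bash
python3 - <<'E'
from meas import *
c=cam('scene');t=cam('top');m=masks(t)
b=(232,214,270,252)
print(fitcirc(t,m['orange'],.035,b),fitcirc(t,m['cap'],.069,b))
a=c['img'][185:255,240:310];d=t['img'][205:275,215:285]
cv2.imwrite('pics/m10.png',np.hstack([cv2.resize(x,(400,400),interpolation=cv2.INTER_CUBIC) for x in(a,d)]))
E
```

```text
(array([445.9,  -2.3,  67.6]), array([445.4,  -2.4,  65.3])) (array([446.2,  -2.9,  35.1]), array([446.3,  -3.2,  32.2]))
```

View pics/m10.png

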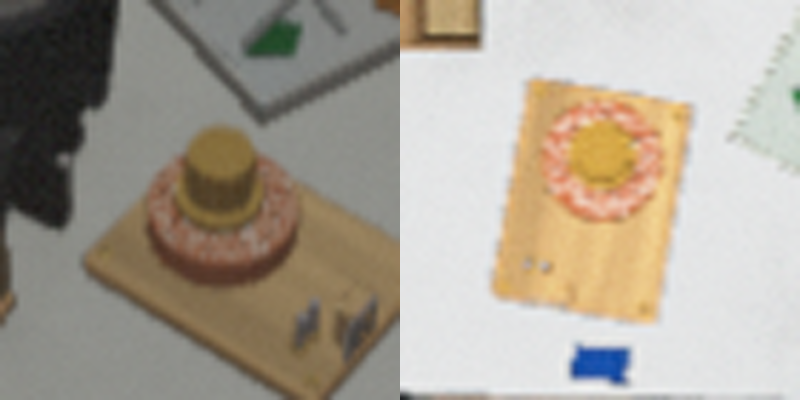

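The cap sits flat and centred on the fresh roll (top view px ~(250,232)), and the robot is clear. Handing in.

```bash
python3 -c "
from rig import manip
print(manip.finish_job())"
```

```text
the job is handed in; nothing more can be done
None
```

The job is handed in (no verdict came back): in the last pictures the fresh roll and cap are flat and centred on the dispenser's post, the spent roll is on the peg the fresh one left, and I never moved the arm near the wide roll or tub.

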